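Put the combination spanners back in the tapered rack in order of size

TASK

Put the four loose combination spanners back into the black rack in order of size, the shortest at the rack's narrow end and the longest at its wide end, one to each place. Lay each one flat across both rails, down in its pair of notches with the straight handle centred between the rails; the jaw may point either way. Do not knock over the oil bottle.

Things in the scene. Friction and masses are not known exactly. Their poses are not given: they have to be found in the camera images.
- spanner_1: shortest of four loose bright-steel combination spanners (open jaw, ring), flat on the bench; 125 mm long, jaw head 22 wide, ring 16, handle 9 wide and 5.5 thick, heads 7 thick. Origin: middle of the straight handle (which runs 44.5 mm each way), level with the heads' underside, 0.75 mm below the handle's. x along the spanner to the jaw, z up
- spanner_2: second shortest of four loose bright-steel combination spanners (open jaw, ring), flat on the bench; 150 mm long, jaw head 26 wide, ring 19, handle 10.5 wide and 6 thick, heads 8 thick. Origin: middle of the straight handle (which runs 54 mm each way), level with the heads' underside, 1.0 mm below the handle's. x along the spanner to the jaw, z up
- spanner_3: second longest of four loose bright-steel combination spanners (open jaw, ring), flat on the bench; 177 mm long, jaw head 32 wide, ring 23.5, handle 12 wide and 6.5 thick, heads 9 thick. Origin: middle of the straight handle (which runs 62.5 mm each way), level with the heads' underside, 1.25 mm below the handle's. x along the spanner to the jaw, z up
- spanner_4: longest of four loose bright-steel combination spanners (open jaw, ring), flat on the bench; 205 mm long, jaw head 38 wide, ring 28.5, handle 14 wide and 7.5 thick, heads 10 thick. Origin: middle of the straight handle (which runs 71.5 mm each way), level with the heads' underside, 1.25 mm below the handle's. x along the spanner to the jaw, z up
- spanner_rack: black plastic spanner rack, fixed: two notched rails 9 mm thick on a base plate, 205 mm long, 39 high, closer together at one end than at the other. May be turned any way. Origin: bottom centre. y along the row of four bays to the wide end, x across the rails (as spanners lie), z up. A lamp hangs 0.55 m above the bench behind it
- bay_1: rack place at the narrow end: two facing notches, grey floors 26 mm wide between round teeth 9 mm higher; rail middles 60 mm apart, open between them down to the base plate; bays 46 mm apart. Origin: midway between the notches, level with their floors, 30 mm above the bench. x along a spanner lying there, y along the row to the wide end, z up
- bay_2: rack place second from the narrow end: two facing notches, grey floors 26 mm wide between round teeth 9 mm higher; rail middles 78 mm apart, open between them down to the base plate; bays 46 mm apart. Origin: midway between the notches, level with their floors, 30 mm above the bench. x along a spanner lying there, y along the row to the wide end, z up
- bay_3: rack place second from the wide end: two facing notches, grey floors 26 mm wide between round teeth 9 mm higher; rail middles 96 mm apart, open between them down to the base plate; bays 46 mm apart. Origin: midway between the notches, level with their floors, 30 mm above the bench. x along a spanner lying there, y along the row to the wide end, z up
- bay_4: rack place at the wide end: two facing notches, grey floors 26 mm wide between round teeth 9 mm higher; rail middles 114 mm apart, open between them down to the base plate; bays 46 mm apart. Origin: midway between the notches, level with their floors, 30 mm above the bench. x along a spanner lying there, y along the row to the wide end, z up
- oil_dropper: drip oil bottle with a green cap, standing loose on the bench, 42 mm diameter, 120 mm high, origin at the middle of its underside, z up. A bystander

How it is judged:
By the outcome, as a careful person would: the job done as asked, in the order asked, and still so for the second after the job is handed in, with the robot touching nothing.
It also fails if it takes over 112 s, if anything falls off the work surface, if the arm or the gripper's body presses on something with over 40 N, if the wrist force passes 120 N, or if a joint passes its speed limit or range.

ROBOT

A 7-joint arm with a two-finger parallel gripper is mounted at the origin on a cart in front of the work surface, level with it; the furniture and walls round the work are solid. World frame = base frame: x ahead of the robot, y to its left, z up, the work surface at z = 0. Lengths are in m, angles in rad, forces in N, time in s.
With the tool pointing down it reaches from about 0.4 to 0.875 m from the base axis. Payload 19.3 kg.
Tool frame: the origin (TCP) lies on the mounting face of the last link; the fingertips stand 173 mm ahead of it and the grasp point (between the pads) lies 155 mm ahead of it; z points along the fingers, y is the line along which they close (so a half turn about z gives the same grasp; the last joint's range is limited). The gripper opens to 85 mm and grips with 20 to 120 N. Pads are 22 mm wide; open, the fingers measure 114 mm over their backs; the gripper's body (76 mm by 85 mm) begins 54 mm behind the grasp point. The pads swing forward as they close: fully open they stand 13 mm farther back than shut.
Start: joints at [1.271, 0.521, -0.036, 1.599, 0.021, 1.021, -0.113], TCP at [0.142, -0.609, 0.405] pointing down, gripper open.
Joint ranges: [-2.91, 2.91], [-0.3, 2.13], [-1.5, 1.42], [0.17, 2.43], [-1.26, 4.41], [0.16, 1.93], [-2.52, 2.52]. Speed limits (rad/s): [1.89, 1.89, 2.39, 2.39, 3.01, 3.01, 3.01].

INTERFACE

Orientations are given as [roll, pitch, yaw] about the fixed x, y, z axes, in that order (R = Rz(yaw) Ry(pitch) Rx(roll)).
In Python, from workcell import bot, vision gives the robot as it stands.
- The arm moves only by the shell command python3 -m creep 'ROWS' [FORCE]. ROWS is JSON, a list that holds one entry, the list of rows, each a list of 7 numbers: the opening, from -1 (shut) to 1 (fully open), then the shift along the tool's x, y, z in cm, then the turn, a rotation vector about the tool's x, y, z in rad. In form: [[[grip, tx, ty, tz, rx, ry, rz], ...]]. A call has 1 to 12 rows; each row shifts and turns the commanded pose from where the row before left it, along the tool's axes as they then stand; what a row does not reach is not made up. A row lasts 1/8 s, in which the tool goes at most 62.5 mm and 10.7 degrees, less where a joint would pass 70% of its speed; a pose out of reach is approached as far as the arm can. A call with a gripper value outside its range is refused whole. The fingers move at their own pace and stop on an object; FORCE is the grip in N (left out, the last holds). Time passes only in rows, so rows that do not move let the fingers close. It gives the time, the measured TCP pose, the force, the opening and the grip force at its end, in the units of the state.
- bot.observe(): the state, without advancing time (a new reading comes with each control period).
- vision.grab_frame(name): name is "scene" or "top" or "wrist"; returns a dict with "image" (480x640x3 uint8, blue, green, red), "depth" (480x640 float32, m along the optical axis (not along the pixel's ray), 0 where there is no reading), "fovy" (degrees; the focal length in pixels is half the picture's height over the tangent of half this angle, whatever the lens; pixels are square), "cx", "cy" (the principal point, pixels), "cam_to_world" (4x4, takes a point from camera to world coordinates); the wrist camera has in their place "tool_from_camera" (4x4, takes a point from camera to tool coordinates, whose origin is the TCP and whose axes are the flange's). Camera axes: x right, y down, z forward; pixel columns grow to the right and rows downward; lengths in m; the calibration is good to about 2 mm. A picture is of the moment at which its call begins: read the wrist's pose just before it.
- bot.job_done(): hands the job in; it is judged then, once.
The state is a dict: "clock": time; "qpos": joint angles; "qd": joint speeds; "joint_efforts": joint torques, N m; "position": TCP position; "tool_rot": TCP orientation; "force": force on the tool from outside, world axes, zero at the start; "moment": the same for the moment, N m; "grip_width": finger opening in m; "finger_force": force on a finger pad.
Only numpy, scipy, OpenCV 4.12 (cv2) and the standard library are available. Lean on these libraries where they do the work, as an engineer would, in place of code of your own. Each camera call takes 0.05 s, during which the arm holds its last target. There are 200 camera calls.

## Working session

There is one attempt and no reset: what is moved stays moved. The work goes in short steps, Python scripts to look and compute and a shell command to move; the robot and the scene stay as the last step left them, time stands still between calls to the robot, and variables do not carry over. Pictures are saved under pics/ and viewed, at most 14 in all, crops included, and the job is handed in when it is done.

```bash
mkdir -p pics
python3 - <<'E'
from workcell import bot,vision
import cv2,numpy as np
s=bot.observe();print(s)
for n in("scene","top"):
    f=vision.grab_frame(n);cv2.imwrite(f"pics/{n}0.png",f["image"]);np.savez(f"{n}0.npz",**f)
    print(n,f["fovy"],f["cx"],f["cy"],np.round(f["cam_to_world"],3).tolist())
E
```

```text
{'clock': 0.0, 'qpos': array([ 1.27075637,  0.52199533, -0.03629037,  1.60000257,  0.0211846 ,
        1.02110502, -0.1128019 ]), 'qd': array([-0.0004717 , -0.00236601,  0.00121094, -0.00112556,  0.0012092 ,
        0.00075372, -0.00010507]), 'joint_efforts': array([ 1.72535215e-04, -9.27096605e+01,  1.98010124e+00, -3.69929659e+01,
        1.78184576e-02,  8.14825762e-03,  6.07229117e-05]), 'position': array([ 0.14231744, -0.60843426,  0.40413963]), 'tool_rot': array([-3.14047012e+00,  8.60951146e-05,  2.29787869e-01]), 'force': array([ 1.00678311,  0.50119615, -0.35697898]), 'moment': array([-0.01675543, -0.01177658, -0.03185442]), 'finger_force': 0.0, 'grip_width': 0.08530370129838728}
scene 43.815057460804155 334.30867167173244 238.73383480271477 [[-0.594, -0.401, 0.698, -0.322], [-0.805, 0.295, -0.515, 0.69], [0.0, -0.867, -0.498, 0.657], [0.0, 0.0, 0.0, 1.0]]
top 53.835182341523335 314.8179859030582 244.51645944869665 [[-0.013, -0.971, 0.238, 0.31], [-1.0, 0.013, 0.002, 0.051], [-0.005, -0.238, -0.971, 1.08], [0.0, 0.0, 0.0, 1.0]]
```

View pics/top0.png

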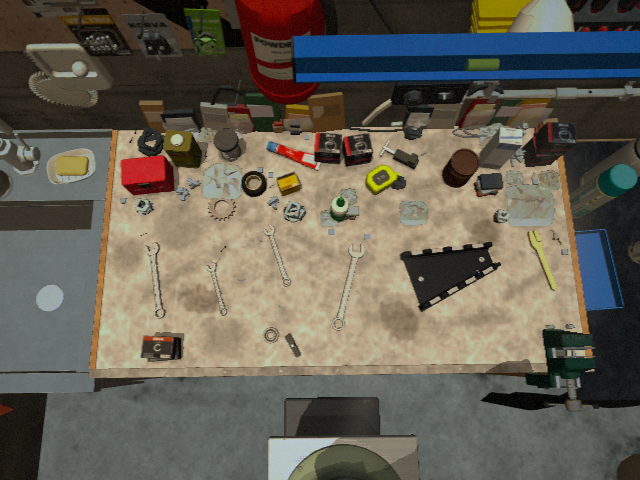

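View pics/scene0.png

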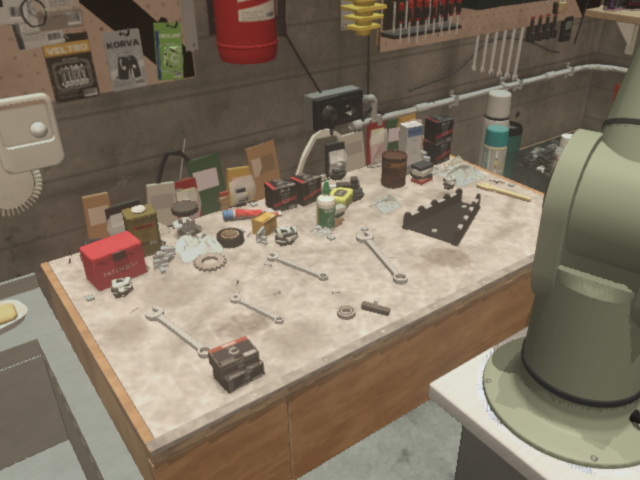

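The top view shows four spanners centred near (155,280), (218,288), (277,255) and (348,287). The rack is around (450,273), wide end on the left, and the bottle is at (340,208). Next I'll measure with colour, depth and rays.

```bash
cat > h.py <<'E'
import numpy as np,cv2
from workcell import bot,vision
from scipy.spatial.transform import Rotation as R
def pose(s):
    T=np.eye(4);T[:3,:3]=R.from_euler('xyz',s["tool_rot"]).as_matrix();T[:3,3]=s["position"];return T
def grab(n):
    T=pose(bot.observe());f=dict(vision.grab_frame(n))
    if n=="wrist": f["cam_to_world"]=T@f["tool_from_camera"]
    return f
def foc(f): return 240/np.tan(np.radians(float(f["fovy"]))/2)
def ray(f,u,v,z):
    M=f["cam_to_world"];F=foc(f)
    d=np.stack([(np.asarray(u,float)-f["cx"])/F,(np.asarray(v,float)-f["cy"])/F,np.ones(np.shape(u))],-1)@M[:3,:3].T
    return M[:3,3]+d*((z-M[2,3])/d[...,2])[...,None]
def proj(f,P):
    M=np.linalg.inv(f["cam_to_world"]);c=np.asarray(P)@M[:3,:3].T+M[:3,3]
    return np.stack([c[...,0]/c[...,2]*foc(f)+f["cx"],c[...,1]/c[...,2]*foc(f)+f["cy"]],-1)
def cloud(f):
    v,u=np.mgrid[:480,:640];d=f["depth"];F=foc(f);M=f["cam_to_world"]
    return np.stack([(u-f["cx"])/F*d,(v-f["cy"])/F*d,d],-1)@M[:3,:3].T+M[:3,3]
def tri(fa,a,fb,b):
    A=[];y=[]
    for f,p in((fa,a),(fb,b)):
        M=f["cam_to_world"];o=M[:3,3];d=(ray(f,p[0],p[1],0.)-o);d/=np.linalg.norm(d)
        Q=np.eye(3)-np.outer(d,d);A.append(Q);y.append(Q@o)
    return np.linalg.lstsq(np.vstack(A),np.hstack(y),rcond=None)[0]
E
python3 - <<'E'
from h import *
for n in("top","scene"):
    f=dict(np.load(n+"0.npz"));P=cloud(f);im=f["image"]
    z=P[...,2]
    b=z[(P[...,0]>.4)&(P[...,0]<.6)&(abs(P[...,1])<.3)&(f["depth"]>0)];print(n,"bench z",np.percentile(b,[5,25,50,75,95]))
    np.set_printoptions(precision=3,suppress=True)
    m=((z>.0035)&(z<.06)&(f["depth"]>0)).astype(np.uint8)
    k,L,st,c=cv2.connectedComponentsWithStats(m)
    for i in range(1,k):
        if st[i,4]<40: continue
        q=P[L==i];mu=q.mean(0)
        if not(.3<mu[0]<.75): continue
        w,V=np.linalg.eigh(np.cov(q[:,:2].T));t=(q[:,:2]-mu[:2])@V[:,1]
        print(c[i].round(),st[i,4],mu,"ext",np.ptp(t),"ang",np.degrees(np.arctan2(V[1,1],V[0,1])),"z95",np.percentile(q[:,2],[50,95]))
im=dict(np.load("top0.npz"))["image"]
a=cv2.resize(im[190:350,130:330],None,fx=4,fy=3.75)
cv2.imwrite("pics/tc.png",cv2.resize(im[220:340,130:530],(800,240)))
E
```

```text
top bench z [-0.00432892 -0.00182472  0.00121671  0.65597248  0.69001004]
[155. 184.] 517 [0.72  0.43  0.031] ext 0.11335001846450021 ang 114.28505045968919 z95 [0.031 0.057]
[453. 178.] 298 [ 0.726 -0.274  0.032] ext 0.06434683471251568 ang 51.17738262117238 z95 [0.032 0.058]
[228. 186.] 1932 [0.72  0.259 0.015] ext 0.1515196710305295 ang 103.87211685866149 z95 [0.015 0.025]
[383. 179.] 796 [ 0.726 -0.112  0.026] ext 0.09718287839534395 ang 91.33163098750686 z95 [0.028 0.032]
[514. 177.] 207 [ 0.734 -0.429  0.01 ] ext 0.04333794636674486 ang 101.88144363241909 z95 [0.009 0.015]
[530. 202.] 2324 [ 0.667 -0.456  0.017] ext 0.20438944724497776 ang 128.00449961379493 z95 [0.016 0.034]
[288. 183.] 382 [0.717 0.115 0.033] ext 0.046155087938244244 ang 109.89412806006688 z95 [0.036 0.04 ]
[488. 184.] 558 [ 0.705 -0.352  0.04 ] ext 0.057936678081136936 ang 91.6275398570755 z95 [0.047 0.052]
[599. 190.] 446 [ 0.688 -0.613  0.033] ext 0.06469866993459858 ang -150.68437402534212 z95 [0.034 0.058]
[193. 183.] 91 [0.723 0.342 0.025] ext 0.02711560706745819 ang 89.24719474888478 z95 [0.028 0.037]

[... 2417 characters left out ...]
9 [ 0.639 -0.174  0.018] ext 0.07328337738510157 ang 71.5572583413018 z95 [0.017 0.031]
[382. 256.] 532 [ 0.473 -0.018  0.009] ext 0.21084865333160152 ang 164.45458655614945 z95 [0.009 0.012]
[296. 265.] 322 [0.55  0.144 0.007] ext 0.15211032097818394 ang -161.40439032008823 z95 [0.007 0.01 ]
[256. 308.] 290 [0.472 0.281 0.006] ext 0.12772742077615684 ang -163.3373000165079 z95 [0.006 0.009]
[375. 307.] 231 [0.341 0.109 0.011] ext 0.053971728128151514 ang -150.28716258800475 z95 [0.011 0.021]
[346. 311.] 203 [0.364 0.158 0.008] ext 0.03531412462885597 ang 142.25602131849868 z95 [0.009 0.011]
[222. 355.] 2692 [0.368 0.403 0.031] ext 0.2797325795147626 ang -170.01687727172563 z95 [0.032 0.053]
```

Run:
```python
from h import *
np.set_printoptions(precision=3,suppress=True)
f=grab("wrist");print(f["fovy"],f["tool_from_camera"])
f=dict(np.load("top0.npz"));P=cloud(f)
for p in((300,60),(460,40),(460,70),(600,60),(570,350),(550,380),(340,200),(265,20)):print(p,P[p[1],p[0]])
```

```text
60.0971423636143 [[-0.    -0.959 -0.283  0.071]
 [ 1.    -0.     0.    -0.   ]
 [-0.    -0.283  0.959  0.031]
 [ 0.     0.     0.     1.   ]]
(300, 60) [0.597 0.064 0.673]
(460, 40) [ 0.604 -0.089  0.689]
(460, 70) [ 0.597 -0.099  0.652]
(600, 60) [ 0.595 -0.233  0.668]
(570, 350) [ 0.326 -0.513 -0.003]
(550, 380) [ 0.263 -0.453  0.013]
(340, 200) [ 0.644 -0.002  0.118]
(265, 20) [0.724 0.111 0.574]
```

```bash
python3 -m creep '[[[1,5,2,0,0,0,0],[1,5,-5,0,0,0,0]]]'
```

```text
clock: 0.4
position: [0.2305, -0.5646, 0.4034]
tool_rot: [-3.142, -0.001, 0.229]
force: [1.0, 0.8, 0.1]
grip_width: 0.0852
finger_force: 0.0
```

```bash
python3 -m creep '[[[1,4,-2.8,0.8,0,0,0],[1,4,-2.8,0.8,0,0,0],[1,4,-2.8,0.8,0,0,0],[1,4,-2.8,0.8,0,0,0],[1,4,-2.8,0.8,0,0,0],[1,4,-2.8,0.8,0,0,0],[1,4,-2.8,0.8,0,0,0],[1,4,-2.8,0.8,0,0,0],[1,0,0,0,0,0,0.07],[1,0,0,0,0,0,0]]]'
python3 - <<'E'
from h import *
f=grab("wrist");np.savez("w1.npz",**f);cv2.imwrite("pics/w1.png",f["image"]);print(bot.observe()["qpos"],bot.observe()["position"])
E
```

```text
clock: 1.65
position: [0.4892, -0.2723, 0.3404]
tool_rot: [-3.141, 0.001, 0.161]
force: [0.2, -0.2, 0.3]
grip_width: 0.0853
finger_force: 0.0
[ 0.47836821  0.49810056 -0.10334986  1.83247125  0.0682498   0.81479485
 -1.06925547] [ 0.48891157 -0.27275669  0.34061109]
```

View pics/w1.png

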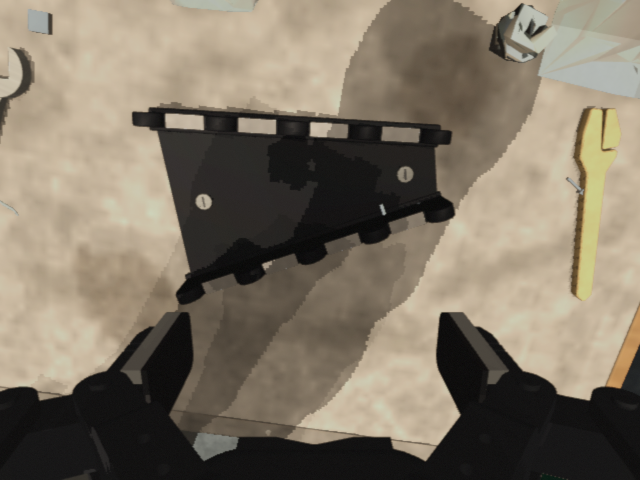

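The wrist view shows the far rail's grey floors at (183,121), (255,123), (328,129) and (400,134). The teeth of both rails are visible too (near rail from (190,290) to (438,209)). I'll locate the teeth from depth and check them against the rays and given sizes.

Run:
```python
from h import *
np.set_printoptions(precision=4,suppress=True)
f=dict(np.load("w1.npz"));P=cloud(f);z=P[...,2]
roi=np.zeros((480,640),bool);roi[90:312,120:470]=1
print("bench",np.median(z[300:400,230:400]))
m=((z>.0335)&(z<.05)&roi).astype(np.uint8);k,L,st,c=cv2.connectedComponentsWithStats(m)
T=[]
for i in range(1,k):
    if st[i,4]<25: continue
    q=P[L==i];T.append(q.mean(0));print(c[i].round(),st[i,4],q.mean(0),z[L==i].max())
# floors: far rail bright pixels in rail
g=f["image"].min(2)
m=((g>110)&(z>.024)&(z<.034)&roi).astype(np.uint8);k,L,st,c=cv2.connectedComponentsWithStats(m)
for i in range(1,k):
    if st[i,4]<20: continue
    q=P[L==i];print("floor",c[i].round(),st[i,4:],q.mean(0),np.ptp(q[:,1]), ray(f,*c[i],.03))
T=np.array(T);u=np.array([np.cos(np.radians(17)),np.sin(np.radians(17))]);
s=(T[:,:2]-[.51,-.257])@u
for S in(T[s>0],T[s<0]):
    S=S[np.argsort(S[:,1])];p=np.polyfit(S[:,1],S[:,0],1);print("rail",len(S),np.diff(S[:,:2],axis=0),"ang",90-np.degrees(np.arctan(p[0])))
cv2.imwrite("pics/w1c.png",cv2.resize(cv2.convertScaleAbs(f["image"][90:320,120:470],alpha=2,beta=20),(800,526)))
```

```text
bench -0.0005676074114707719
[146. 119.] 399 [ 0.5429 -0.1559  0.0371] 0.04083462827195672
[219. 123.] 393 [ 0.5476 -0.2019  0.0372] 0.0405971471990616
[293. 128.] 391 [ 0.5524 -0.2481  0.0371] 0.04054960870363716
[365. 132.] 390 [ 0.5571 -0.2938  0.0372] 0.03998518423029468
[438. 137.] 389 [ 0.5618 -0.34    0.0373] 0.0400923596942675
[442. 214.] 353 [ 0.5135 -0.355   0.0372] 0.04080990051842809
[376. 235.] 340 [ 0.4917 -0.3141  0.0371] 0.040280478822830756
[311. 256.] 328 [ 0.47   -0.2732  0.0371] 0.040089354926945986
[249. 276.] 307 [ 0.4483 -0.2324  0.0371] 0.04079907761972118
[188. 296.] 299 [ 0.4263 -0.1914  0.0371] 0.039876800857964745
floor [184. 121.] [536] [ 0.5451 -0.1778  0.0299] 0.025716830948762343 [ 0.5451 -0.1778  0.03  ]
floor [257. 126.] [509] [ 0.55   -0.2246  0.03  ] 0.02409260789549786 [ 0.55   -0.2246  0.03  ]
floor [321. 129.] [325] [ 0.5545 -0.2662  0.0299] 0.018273680992990315 [ 0.5545 -0.2662  0.03  ]
floor [386. 132.] [39] [ 0.5596 -0.308   0.0299] 0.004467090586652345 [ 0.5596 -0.308   0.03  ]
floor [267. 265.] [38] [ 0.4561 -0.2432  0.0299] 0.005737365399054728 [ 0.4561 -0.2432  0.03  ]
rail 5 [[-0.0047  0.0461]
 [-0.0047  0.0458]
 [-0.0048  0.0462]
 [-0.0047  0.046 ]] ang 95.87285642583502
rail 5 [[-0.0218  0.0409]
 [-0.0217  0.0409]
 [-0.0217  0.0408]
 [-0.022   0.041 ]] ang 118.03602491211069
```

View pics/w1c.png

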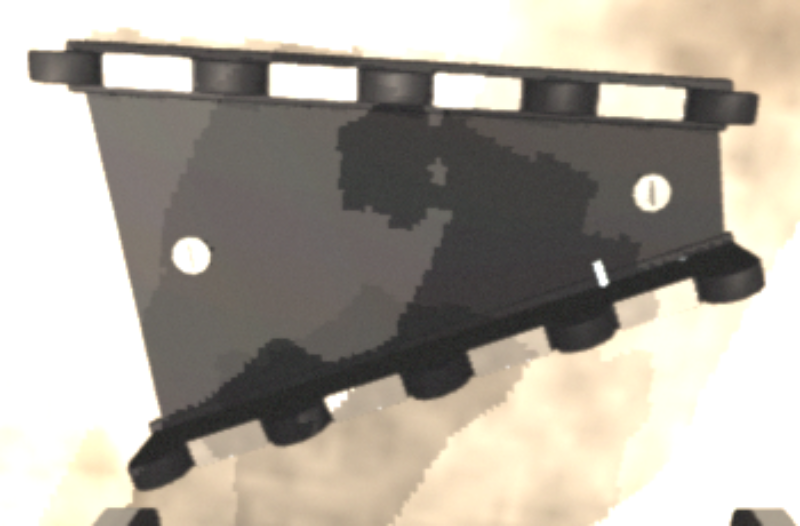

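Teeth and floors agree with the sizes: bay 4 is about (0.491,-0.195), steps are about 46 mm and floors are at 0.030. Now I'll look at the spanners.

```bash
python3 -m creep '[[[0,1,-4.6,-0.2,0,0,0],[0,1,-4.6,-0.2,0,0,0],[0,1,-4.6,-0.2,0,0,0],[0,1,-4.6,-0.2,0,0,0],[0,1,-4.6,-0.2,0,0,0],[0,1,-4.6,-0.2,0,0,0],[0,1,-4.6,-0.2,0,0,0],[0,1,-4.6,-0.2,0,0,0],[0,1,-4.6,-0.2,0,0,0],[0,1,-4.6,-0.2,0,0,0],[0,0,0,0,0,0,0]]]'
python3 - <<'E'
from h import *
f=grab("wrist");np.savez("w2.npz",**f);cv2.imwrite("pics/w2.png",f["image"]);print(bot.observe()["qpos"],bot.observe()["position"])
E
```

```text
clock: 3.08
position: [0.5144, 0.2002, 0.3609]
tool_rot: [-3.14, -0.001, 0.165]
force: [0.1, -0.4, 0.1]
grip_width: 0.0425
finger_force: 0.0
[-0.33481839  0.46284338 -0.18916881  1.83376769  0.11129188  0.85514257
 -1.98606665] [0.51461524 0.1980426  0.36066608]
```

View pics/w2.png

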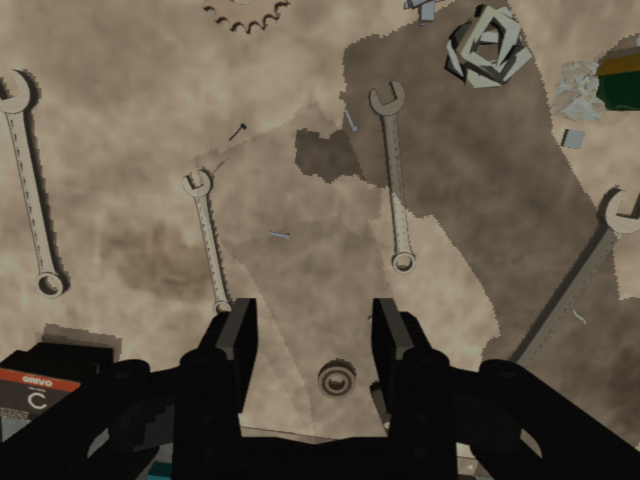

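The wrist view shows spanner 3 from (12,95) to (50,285), spanner 1 from (196,183) to (222,305), spanner 2 from (387,100) to (403,263), and spanner 4 partly hidden, with its jaw at (625,215). All jaws point away from the robot.

```bash
cat > sp.py <<'E'
from h import *
np.set_printoptions(precision=4,suppress=True)
SP={1:(125,16,44.5,(.475,.284)),2:(150,19,54,(.55,.143)),3:(177,23.5,62.5,(.5,.423)),4:(205,28.5,71.5,(.478,-.02))}
def meas(f,zoff=None):
    P=cloud(f);z=P[...,2];out={}
    m=((z>.0035)&(z<.0145)&(f["depth"]>0)).astype(np.uint8)
    k,L,st,c=cv2.connectedComponentsWithStats(m)
    for n,(l,D,h,c0) in SP.items():
        best=None
        for i in range(1,k):
            if st[i,4]<60: continue
            q=P[L==i];d=np.linalg.norm(q[:,:2]-c0,axis=1).min()
            if d<.025 and (best is None or len(q)>len(best)): best=q
        if best is None: continue
        q=best;mu=q.mean(0)[:2]
        e=np.linalg.eigh(np.cov(q[:,:2].T))[1][:,1];e*=np.sign(e[0])
        for _ in range(2):   # refine the axis on the straight handle
            nrm=np.array([-e[1],e[0]]);t=(q[:,:2]-mu)@e;w=(q[:,:2]-mu)@nrm
            a,b=t.min(),t.max();s=(t>a+.22*(b-a))&(t<a+.72*(b-a))
            p=np.polyfit(t[s],w[s],1);e=e+p[0]*nrm;e/=np.linalg.norm(e);mu=mu+p[1]*np.array([-e[1],e[0]])
        t=(q[:,:2]-mu)@e
        org=mu+e*(t.min()+.001*(D-.7+h));org2=mu+e*(t.max()-.001*(l-D+.7-h))
        out[n]=(org,np.arctan2(e[1],e[0]));print(n,len(q),"len",np.ptp(t),"org from ring",org,"from jaw",org2,"yaw",out[n][1],"ztop handle",np.median(q[s,2]),"max",np.percentile(q[:,2],97))
    return out
E
python3 - <<'E'
from sp import *
for n in("w2","top0","scene0"):print(n);f=dict(np.load(n+".npz"));meas(f)
f=dict(np.load("w2.npz"));P=cloud(f);print("bench",np.median(P[200:260,100:180,2]))
g=dict(np.load("top0.npz"))
for a,b in(((196,183),(212,266)),((387,100),(270,231))):   # two-view check of jaw heights
    print("tri",tri(f,a,g,proj(g,P[a[1]+8,a[0]-9])) )
E
```

```text
w2
1 1723 len 0.12204745738245165 org from ring [0.4729 0.2802] from jaw [0.47   0.2794] yaw 0.2861100857715758 ztop handle 0.005809586789903676 max 0.007981757534837703
2 2911 len 0.15061038556041298 org from ring [0.5457 0.1411] from jaw [0.5463 0.1413] yaw 0.3182891785890416 ztop handle 0.006365455303447953 max 0.008930889990050983
3 4258 len 0.17861341867465147 org from ring [0.491  0.4216] from jaw [0.4926 0.4219] yaw 0.1801372169623518 ztop handle 0.006910352930559971 max 0.009697954568446672
4 4188 len 0.16754156854222846 org from ring [ 0.504  -0.0269] from jaw [ 0.4679 -0.0169] yaw -0.2694379077281861 ztop handle 0.007931218573791698 max 0.010853559006980732
top0
1 149 len 0.10630755241051898 org from ring [0.4887 0.2849] from jaw [0.4708 0.2796] yaw 0.2844870605977058 ztop handle 0.005092501443244801 max 0.009212961395526973
2 257 len 0.14956857234669302 org from ring [0.5468 0.1412] from jaw [0.5463 0.1411] yaw 0.3239615497110746 ztop handle 0.006005332533427277 max 0.010394603477859574
3 414 len 0.17783543440424937 org from ring [0.4922 0.4221] from jaw [0.493  0.4223] ya
[... 313 characters left out ...]
8  ] from jaw [0.4713 0.2807] yaw 0.2836883554798189 ztop handle 0.0057921428423640675 max 0.008988188767508055
2 322 len 0.15209386743593084 org from ring [0.5455 0.1417] from jaw [0.5474 0.1424] yaw 0.3269887172867134 ztop handle 0.006534027461997272 max 0.009903121778947805
3 610 len 0.18130293926503302 org from ring [0.4907 0.423 ] from jaw [0.495  0.4238] yaw 0.17568528952182003 ztop handle 0.007053770824345773 max 0.010297114284193097
4 532 len 0.21079754256753153 org from ring [ 0.47   -0.0171] from jaw [ 0.4756 -0.0186] yaw -0.26397800406543404 ztop handle 0.008375030077286572 max 0.0122532483883938
bench -0.0007128295344865088
tri [ 0.5195  0.3038 -0.0126]
tri [0.604  0.1649 0.0089]
```

```bash
cat > d.py <<'E'
import sys
from h import *
x,y,z,w=map(float,sys.argv[1:5]);s=bot.observe()
d=pose(s)[:3,:3].T@(np.array([x,y,z])-s["position"])*100
print("cm",d.round(2),"rz",round(-(w-s["tool_rot"][2]),3),"rot",s["tool_rot"].round(3),"q7",s["qpos"][6].round(2),"t",s["clock"],"pos",s["position"].round(4))
E
python3 d.py .470 .2795 .26 .286
```

```text
cm [-3.09 -8.76 10.07] rz -0.124 rot [-3.141 -0.     0.162] q7 -1.99 t 3.125 pos [0.5146 0.198  0.3607]
```

```bash
python3 -m creep '[[[0,-1.5,-4.4,3,0,0,0],[0,-1.6,-4.4,3,0,0,0],[0,0,0,4,0,0,-0.124],[0,0,0,0,0,0,0],[0,0,0,0,0,0,0]]]' 60; python3 d.py .470 .2795 .1755 .286
```

```text
clock: 3.75
position: [0.4711, 0.2782, 0.262]
tool_rot: [3.141, -0.001, 0.279]
force: [-0.1, 0.1, -0.0]
grip_width: 0.0428
finger_force: 0.0
cm [-0.08 -0.16  8.65] rz -0.007 rot [ 3.141e+00 -1.000e-03  2.790e-01] q7 -2.11 t 3.75 pos [0.4711 0.2782 0.262 ]
```

```bash
python3 -m creep '[[[0,-0.1,-0.2,3,0,0,0],[0,0,0,3,0,0,0],[0,0,0,2.5,0,0,0],[0,0,0,0.1,0,0,0],[-1,0,0,0,0,0,0],[-1,0,0,0,0,0,0],[-1,0,0,0,0,0,0],[-1,0,0,0,0,0,0],[-1,0,0,0,0,0,0]]]' 60; python3 d.py .470 .2795 .1755 .286
```

```text
clock: 4.88
position: [0.4691, 0.2812, 0.1763]
tool_rot: [-3.141, -0.002, 0.283]
force: [-0.3, -1.7, 12.9]
grip_width: 0.006
finger_force: 59.1
cm [0.04 0.18 0.08] rz -0.003 rot [-3.141e+00 -2.000e-03  2.830e-01] q7 -2.15 t 4.875 pos [0.4691 0.2812 0.1763]
```

```bash
python3 -m creep '[[[-1,0,0,-2,0,0,0],[-1,0,0,-3,0,0,0],[-1,0,0,-3,0,0,0],[-1,0,0,0,0,0,0]]]'
python3 - <<'E'
from h import *
f=grab("wrist");np.savez("w3.npz",**f);cv2.imwrite("pics/w3.png",f["image"])
E
```

```text
clock: 5.38
position: [0.4692, 0.2813, 0.2575]
tool_rot: [-3.14, -0.004, 0.283]
force: [0.1, 0.7, -1.0]
grip_width: 0.006
finger_force: 58.7
```

View pics/w3.png

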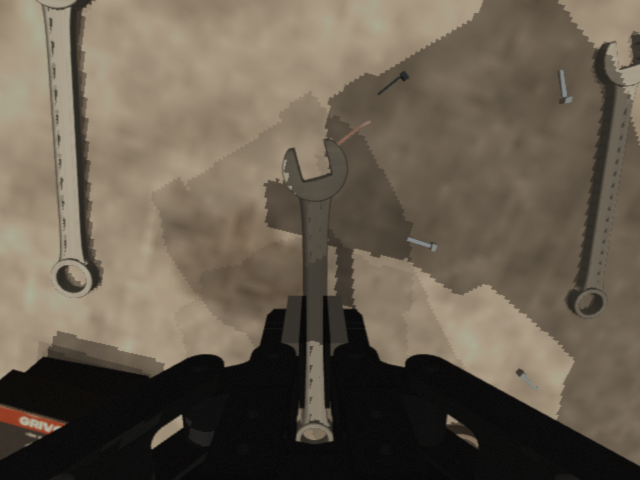

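It is held and looks straight, jaw at (315,170), ring at (314,430). I'll check its level, pose in the tool, and the other spanners.

```bash
cat > held.py <<'E'
from h import *
np.set_printoptions(precision=4,suppress=True)
def held(f,s):
    T=pose(s);P=cloud(f);Q=(P-T[:3,3])@T[:3,:3]   # tool frame
    m=(Q[...,2]>.15)&(Q[...,2]<.19)&(abs(Q[...,1])<.03)&(abs(Q[...,0])<.13)&(f["depth"]>0)&(f["image"].max(2)>75)
    k,L,st,c=cv2.connectedComponentsWithStats(m.astype(np.uint8))
    for i in range(1,k):
        if st[i,4]<80: continue
        q=Q[L==i];w=q[:,0]
        for a in np.arange(-.11,.12,.02):
            r=q[abs(w-a)<.01]
            if len(r)>15: print("x",round(a,2),"y",np.median(r[:,1]).round(4),"width",np.ptp(np.percentile(r[:,1],[3,97])).round(4),"z",np.median(r[:,2]).round(4))
        print("extent x",w.min(),w.max())
E
python3 - <<'E'
from held import *
f=dict(np.load("w3.npz"));held(f,bot.observe())
E
```

```text
x 0.05 y -0.0003 width 0.0195 z 0.1682
x 0.07 y 0.0053 width 0.0184 z 0.1683
extent x 0.046235949326711566 0.06544935296419409
x 0.01 y 0.0041 width 0.0001 z 0.1693
x 0.03 y 0.0005 width 0.0067 z 0.1695
x 0.05 y 0.0004 width 0.0072 z 0.1695
extent x 0.01345469611653902 0.046189085644116286
x -0.05 y -0.0006 width 0.0131 z 0.1687
x -0.03 y -0.0002 width 0.0067 z 0.1693
x -0.01 y -0.0006 width 0.0057 z 0.1695
extent x -0.055433928046949084 -0.0075296500110933464
```

```bash
python3 d.py .531 -.3257 .2575 .296
```

```text
cm [-10.99  59.99  -0.21] rz -0.013 rot [-3.141e+00 -3.000e-03  2.830e-01] q7 -2.12 t 5.425 pos [0.4689 0.2811 0.2562]
```

```bash
python3 -m creep '[[[-1,-1,5,-0.2,0,0,0],[-1,-1,5,0,0,0,0],[-1,-1,5,0,0,0,0],[-1,-1,5,0,0,0,0],[-1,-1,5,0,0,0,0],[-1,-1,5,0,0,0,0],[-1,-1,5,0,0,0,0],[-1,-1,5,0,0,0,0],[-1,-1,5,0,0,0,0],[-1,-1,5,0,0,0,0],[-1,-0.5,5,0,0,0,0],[-1,-0.5,5,0,0,0,-0.013]]]'; python3 -m creep '[[[-1,0,0,0,0,0,0],[-1,0,0,0,0,0,0]]]'; python3 d.py .531 -.3257 .206 .296
```

```text
clock: 6.92
position: [0.5308, -0.3274, 0.2561]
tool_rot: [-3.141, 0.001, 0.297]
force: [0.5, 0.7, -0.3]
grip_width: 0.0062
finger_force: 58.8
clock: 7.18
position: [0.5307, -0.3252, 0.256]
tool_rot: [-3.14, 0.001, 0.297]
force: [0.4, 1.0, -0.5]
grip_width: 0.006
finger_force: 58.8
cm [0.02 0.06 5.  ] rz 0.001 rot [-3.14e+00  1.00e-03  2.97e-01] q7 -1.02 t 7.175 pos [ 0.5307 -0.3252  0.256 ]
```

```bash
python3 -m creep '[[[-1,0,0,2.5,0,0,0],[-1,0,0,1.6,0,0,0],[-1,0,0,0.9,0,0,0],[-1,0,0,0,0,0,0],[-1,0,0,0,0,0,0]]]'; python3 -m creep '[[[-0.3,0,0,0,0,0,0],[-0.3,0,0,0,0,0,0],[-0.3,0,0,0,0,0,0],[-0.3,0,0,0,0,0,0],[-0.3,0,0,-2,0,0,0],[-0.3,0,0,-4,0,0,0],[-0.3,0,0,-4,0,0,0],[-0.3,0,0,0,0,0,0]]]'
python3 - <<'E'
from h import *
f=grab("wrist");np.savez("w4.npz",**f);cv2.imwrite("pics/w4.png",f["image"])
E
python3 d.py .4725 -.0185 .26 -.267
```

```text
clock: 7.8
position: [0.5311, -0.3256, 0.2069]
tool_rot: [3.141, -0.0, 0.297]
force: [-0.9, -0.2, -0.6]
grip_width: 0.0062
finger_force: 58.8
clock: 8.8
position: [0.5316, -0.3261, 0.3111]
tool_rot: [3.137, -0.004, 0.297]
force: [0.3, -0.0, 0.0]
grip_width: 0.0299
finger_force: 0.0
cm [  3.37 -31.12   4.85] rz 0.564 rot [ 3.139e+00 -2.000e-03  2.970e-01] q7 -1.0 t 8.85 pos [ 0.5311 -0.3259  0.3091]
```

View pics/w4.png

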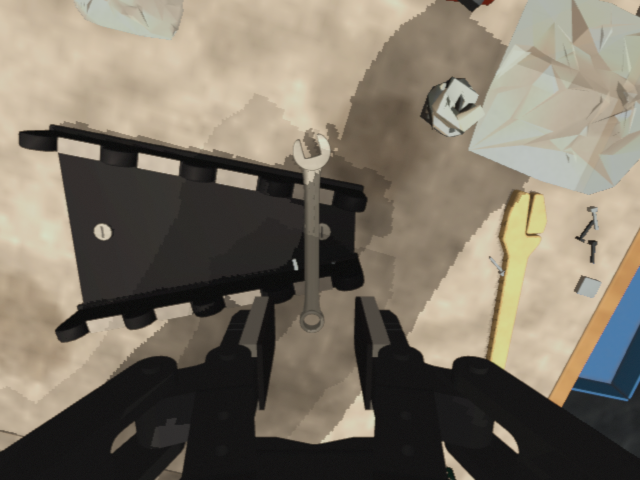

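The view shows spanner 1 lying across bay 1, jaw at (312,152), ring at (312,320). Next is spanner 4.

```bash
python3 -m creep '[[[0,0.6,-5.2,0,0,0,0],[0,0.6,-5.2,0.5,0,0,0],[0,0.6,-5.2,1,0,0,0],[0,0.6,-5.2,1,0,0,0],[0,0.5,-5.2,1,0,0,0],[0,0.5,-5.1,1,0,0,0],[0,0,0,0,0,0,0.141],[0,0,0,0,0,0,0.141],[0,0,0,0,0,0,0.141],[0,0,0,0,0,0,0.141],[0,0,0,0,0,0,0],[0,0,0,0,0,0,0]]]'; python3 d.py .4725 -.0185 .1765 -.267
```

```text
clock: 10.35
position: [0.4724, -0.0183, 0.2616]
tool_rot: [3.142, 0.0, -0.264]
force: [0.4, 0.5, -0.6]
grip_width: 0.0423
finger_force: 0.0
cm [0.02 0.02 8.51] rz 0.003 rot [ 3.142  0.    -0.264] q7 -2.02 t 10.35 pos [ 0.4724 -0.0183  0.2616]
```

```bash
python3 -m creep '[[[0,0,0,3,0,0,0],[0,0,0,3,0,0,0],[0,0,0,2.5,0,0,0],[0,0,0,0,0,0,0],[-1,0,0,0,0,0,0],[-1,0,0,0,0,0,0],[-1,0,0,0,0,0,0],[-1,0,0,0,0,0,0],[-1,0,0,-2,0,0,0],[-1,0,0,-3,0,0,0],[-1,0,0,-4,0,0,0],[-1,0,0,0,0,0,0]]]' 80
python3 - <<'E'
from held import *
s=bot.observe();f=grab("wrist");np.savez("w5.npz",**f);cv2.imwrite("pics/w5.png",f["image"]);held(f,s)
E
python3 d.py .4913 -.1954 .265 .296
```

```text
clock: 11.85
position: [0.4732, -0.0185, 0.2698]
tool_rot: [-3.14, -0.005, -0.267]
force: [1.3, 0.1, -3.1]
grip_width: 0.0103
finger_force: 78.7
x 0.01 y -0.0022 width 0.0072 z 0.1705
x 0.03 y 0.001 width 0.0108 z 0.1705
x 0.05 y 0.001 width 0.011 z 0.1706
x 0.07 y 0.0006 width 0.0257 z 0.1691
x 0.09 y 0.0069 width 0.0352 z 0.1688
x 0.11 y 0.0098 width 0.0082 z 0.169
extent x 0.018010280980876908 0.10570188362028311
x -0.05 y 0.0004 width 0.0124 z 0.1698
x -0.03 y 0.0003 width 0.0117 z 0.1699
x -0.01 y -0.0 width 0.0102 z 0.1702
extent x -0.05596715434695757 -0.004823553160515799
cm [ 6.46 16.57  0.33] rz -0.563 rot [-3.141e+00 -3.000e-03 -2.670e-01] q7 -2.03 t 11.9 pos [ 0.4727 -0.0185  0.2682]
```

```bash
python3 -m creep '[[[-1,0,0,0,0,0,-0.141],[-1,0,0,0,0,0,-0.141],[-1,0,0,0,0,0,-0.141],[-1,0,0,0,0,0,-0.14],[-1,-0.8,4.4,0,0,0,0],[-1,-0.8,4.4,0,0,0,0],[-1,-0.8,4.4,0,0,0,0],[-1,-0.9,4.3,0,0,0,0],[-1,0,0,0,0,0,0],[-1,0,0,0,0,0,0]]]'; python3 d.py .4913 -.1954 .2085 .296
```

```text
clock: 13.15
position: [0.4917, -0.1949, 0.266]
tool_rot: [-3.14, 0.001, 0.296]
force: [0.4, 0.8, -2.1]
grip_width: 0.0102
finger_force: 78.8
cm [-0.04  0.04  5.75] rz -0.0 rot [-3.14e+00  1.00e-03  2.96e-01] q7 -1.24 t 13.15 pos [ 0.4917 -0.1949  0.266 ]
```

```bash
python3 -m creep '[[[-1,0,0,2.5,0,0,0],[-1,0,0,2.2,0,0,0],[-1,0,0,1,0,0,0],[-1,0,0,0,0,0,0],[-0.3,0,0,0,0,0,0],[-0.3,0,0,0,0,0,0],[-0.3,0,0,0,0,0,0],[-0.3,0,0,0,0,0,0],[-0.3,0,0,-2,0,0,0],[-0.3,0,0,-4,0,0,0],[-0.3,0,0,-4,0,0,0],[-0.3,0,0,0,0,0,0]]]' 60
python3 - <<'E'
from h import *
f=grab("wrist");np.savez("w6.npz",**f);cv2.imwrite("pics/w6.png",f["image"])
E
python3 d.py .492 .4218 .265 .180
```

```text
clock: 14.65
position: [0.4925, -0.1957, 0.3123]
tool_rot: [3.139, -0.004, 0.295]
force: [0.7, 0.3, -0.4]
grip_width: 0.0299
finger_force: 0.0
cm [ 17.96 -59.08   4.51] rz 0.115 rot [ 3.14e+00 -2.00e-03  2.95e-01] q7 -1.21 t 14.7 pos [ 0.492  -0.1956  0.3107]
```

View pics/w6.png

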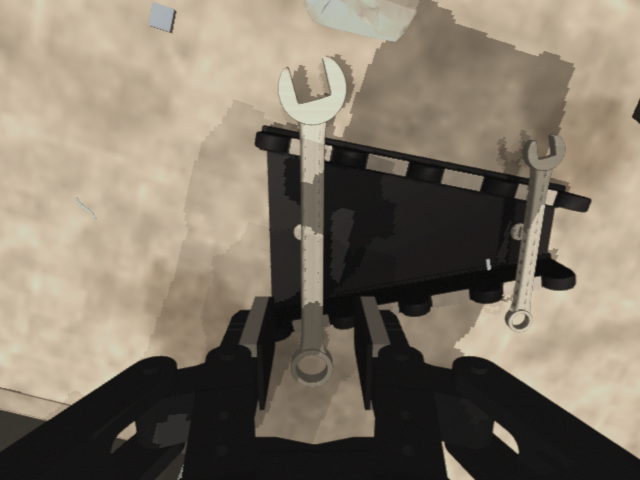

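Spanner 4 sits in bay 4, jaw at (313,90), ring at (313,365). Next is spanner 3.

```bash
python3 -m creep '[[[0,1.5,-4.9,0,0,0,0],[0,1.5,-4.9,0,0,0,0],[0,1.5,-4.9,0,0,0,0],[0,1.5,-4.9,0,0,0,0],[0,1.5,-4.9,0,0,0,0],[0,1.5,-4.9,0,0,0,0],[0,1.5,-4.9,0.5,0,0,0],[0,1.5,-4.9,0.5,0,0,0],[0,1.5,-4.9,0.5,0,0,0],[0,1.5,-4.9,1,0,0,0],[0,1.5,-4.9,1,0,0,0],[0,1.5,-4.9,1,0,0,0]]]';python3 -m creep '[[[0,0,0,0,0,0,0.1],[0,0,0,0,0,0,0],[0,0,0,0,0,0,0]]]'; python3 d.py .492 .4218 .1765 .185
```

```text
clock: 16.2
position: [0.4923, 0.421, 0.2628]
tool_rot: [3.141, 0.002, 0.296]
force: [-0.3, 0.2, 0.7]
grip_width: 0.0424
finger_force: 0.0
clock: 16.58
position: [0.4929, 0.4188, 0.2642]
tool_rot: [3.141, 0.001, 0.197]
force: [-0.2, 0.1, -0.3]
grip_width: 0.0427
finger_force: 0.0
cm [-0.02 -0.32  8.77] rz 0.012 rot [3.141e+00 1.000e-03 1.970e-01] q7 -2.37 t 16.575 pos [0.4929 0.4188 0.2642]
```

```bash
python3 -m creep '[[[0,0,-0.3,3,0,0,0],[0,0,0,3,0,0,0],[0,0,0,2.7,0,0,0],[0,0,0,0,0,0,0],[-1,0,0,0,0,0,0],[-1,0,0,0,0,0,0],[-1,0,0,0,0,0,0],[-1,0,0,0,0,0,0],[-1,0,0,-2,0,0,0],[-1,0,0,-3,0,0,0],[-1,0,0,-4,0,0,0],[-1,0,0,0,0,0,0]]]' 80
python3 - <<'E'
from held import *
s=bot.observe();f=grab("wrist");np.savez("w7.npz",**f);cv2.imwrite("pics/w7.png",f["image"]);held(f,s)
E
python3 d.py .5046 -.2389 .265 .296
```

```text
clock: 18.08
position: [0.4928, 0.4231, 0.2724]
tool_rot: [-3.138, -0.005, 0.196]
force: [0.6, -0.4, -0.9]
grip_width: 0.0069
finger_force: 78.4
x 0.07 y 0.0008 width 0.0288 z 0.1712
x 0.09 y 0.008 width 0.0284 z 0.1714
extent x 0.061690676573955085 0.09140778706386336
x 0.03 y 0.0015 width 0.0084 z 0.1729
x 0.05 y 0.0014 width 0.0091 z 0.1731
x 0.07 y 0.0027 width 0.0096 z 0.1729
extent x 0.0208710421586584 0.062001504361464
x -0.05 y -0.0004 width 0.0105 z 0.1719
x -0.03 y -0.0004 width 0.0083 z 0.1723
x -0.01 y 0.0 width 0.0068 z 0.1725
extent x -0.058127912630074136 -0.006940218273233482
cm [-11.68  65.13   0.38] rz -0.1 rot [-3.14e+00 -3.00e-03  1.96e-01] q7 -2.37 t 18.125 pos [0.4925 0.4227 0.2704]
```

Spanner 3 is held only by the finger ends, so I'll set it down and grip it lower.

```bash
python3 -m creep '[[[-1,0,0,3,0,0,0],[-1,0,0,3,0,0,0],[-1,0,0,2.7,0,0,0],[-1,0,0,0.2,0,0,0],[-1,0,0,0,0,0,0],[-0.2,0,0,0,0,0,0],[-0.2,0,0,0,0,0,0],[-0.2,0,0,0,0,0,0]]]'; python3 d.py .492 .4218 .175 .196
```

```text
clock: 19.12
position: [0.4922, 0.4225, 0.1791]
tool_rot: [-3.141, -0.0, 0.196]
force: [0.3, 0.8, 0.3]
grip_width: 0.0339
finger_force: 0.0
cm [-0.04  0.06  0.41] rz -0.0 rot [-3.141 -0.     0.196] q7 -2.41 t 19.125 pos [0.4922 0.4225 0.1791]
```

```bash
python3 -m creep '[[[-0.5,0,0,0.4,0,0,0],[-0.5,0,0,0,0,0,0],[-0.5,0,0,0,0,0,0]]]'; python3 -m creep '[[[-1,0,0,0,0,0,0],[-1,0,0,0,0,0,0],[-1,0,0,0,0,0,0],[-1,0,0,0,0,0,0]]]' 80
```

```text
clock: 19.5
position: [0.4921, 0.4225, 0.1746]
tool_rot: [3.141, 0.0, 0.196]
force: [0.3, 0.4, -0.2]
grip_width: 0.0215
finger_force: 0.0
clock: 20.0
position: [0.4922, 0.4225, 0.175]
tool_rot: [-3.141, -0.0, 0.196]
force: [-1.0, -0.9, 5.1]
grip_width: 0.0087
finger_force: 78.9
```

```bash
python3 -m creep '[[[-1,0,0,-2,0,0,0],[-1,0,0,-3,0,0,0],[-1,0,0,-4,0,0,0],[-1,0,0,0,0,0,0],[-1,0,0,0,0,0,0]]]'
python3 - <<'E'
from held import *
s=bot.observe();f=grab("wrist");np.savez("w8.npz",**f);held(f,s)
E
python3 d.py .5046 -.2389 .265 .296
```

```text
clock: 20.62
position: [0.4921, 0.4223, 0.265]
tool_rot: [-3.142, -0.0, 0.196]
force: [-0.5, -0.2, -1.4]
grip_width: 0.0086
finger_force: 78.4
x 0.07 y 0.0009 width 0.0289 z 0.1663
x 0.09 y 0.0081 width 0.0283 z 0.1664
extent x 0.061694292091496156 0.09137672078396927
x 0.03 y 0.0017 width 0.0083 z 0.1682
x 0.05 y 0.0013 width 0.009 z 0.1683
x 0.07 y 0.0036 width 0.009 z 0.1681
extent x 0.022061442243147773 0.06175271084286028
x -0.05 y -0.0004 width 0.0103 z 0.1679
x -0.03 y 0.0 width 0.0098 z 0.1679
x -0.01 y -0.0003 width 0.0086 z 0.1681
extent x -0.054417708064121884 -0.0072515372609486374
cm [-1.162e+01  6.509e+01 -2.000e-02] rz -0.1 rot [3.141e+00 1.000e-03 1.960e-01] q7 -2.38 t 20.675 pos [0.492  0.4222 0.2644]
```

```bash
python3 -m creep '[[[-1,-1,5.4,0,0,0,0],[-1,-1,5.4,0,0,0,0],[-1,-1,5.4,0,0,0,0],[-1,-1,5.4,0,0,0,0],[-1,-1,5.4,0,0,0,0],[-1,-1,5.4,0,0,0,0],[-1,-1,5.4,0,0,0,0],[-1,-1,5.4,0,0,0,0],[-1,-0.9,5.4,0,0,0,0],[-1,-0.9,5.4,0,0,0,0],[-1,-0.9,5.5,0,0,0,0],[-1,-0.9,5.5,0,0,0,0]]]'; python3 -m creep '[[[-1,0,0,0,0,0,-0.1],[-1,0,0,0,0,0,0],[-1,0,0,0,0,0,0]]]'; python3 d.py .5046 -.2389 .2055 .296
```

```text
clock: 22.18
position: [0.5044, -0.2394, 0.2639]
tool_rot: [-3.141, 0.001, 0.196]
force: [1.0, 0.4, -1.0]
grip_width: 0.0088
finger_force: 78.5
clock: 22.55
position: [0.5048, -0.2369, 0.2644]
tool_rot: [-3.141, 0.0, 0.295]
force: [0.1, 0.3, -1.4]
grip_width: 0.0092
finger_force: 78.6
cm [-0.07  0.19  5.89] rz -0.001 rot [-3.141  0.     0.295] q7 -1.21 t 22.55 pos [ 0.5048 -0.2369  0.2644]
```

```bash
python3 -m creep '[[[-1,0,0.2,2.5,0,0,0],[-1,0,0,2.4,0,0,0],[-1,0,0,1,0,0,0],[-1,0,0,0,0,0,0],[-0.3,0,0,0,0,0,0],[-0.3,0,0,0,0,0,0],[-0.3,0,0,0,0,0,0],[-0.3,0,0,0,0,0,0],[-0.3,0,0,-2,0,0,0],[-0.3,0,0,-4,0,0,0],[-0.3,0,0,-4,0,0,0],[-0.3,0,0,0,0,0,0]]]' 60
python3 - <<'E'
from h import *
f=grab("wrist");np.savez("w9.npz",**f);cv2.imwrite("pics/w9.png",f["image"])
E
python3 d.py .546 .1412 .265 .320
```

```text
clock: 24.05
position: [0.5059, -0.2399, 0.3084]
tool_rot: [3.139, -0.003, 0.295]
force: [-0.4, 0.4, 0.1]
grip_width: 0.0298
finger_force: 0.0
cm [ 14.96 -35.28   4.14] rz -0.025 rot [ 3.14e+00 -2.00e-03  2.95e-01] q7 -1.18 t 24.1 pos [ 0.5055 -0.2398  0.3067]
```

View pics/w9.png

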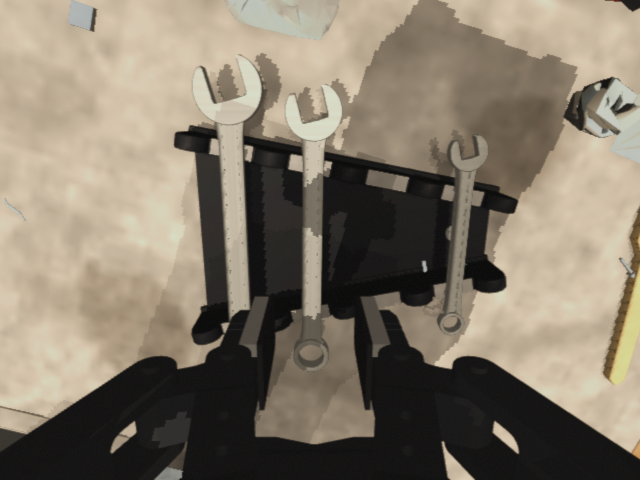

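Spanner 3 sits in bay 3, jaw at (313,112), ring at (311,353), and its neighbours are untouched. Last is spanner 2.

```bash
python3 -m creep '[[[0,1.9,-4.4,0,0,0,0],[0,1.9,-4.4,0,0,0,0],[0,1.9,-4.4,0.5,0,0,0],[0,1.9,-4.4,0.5,0,0,0],[0,1.9,-4.4,0.7,0,0,0],[0,1.9,-4.4,0.8,0,0,0],[0,1.8,-4.4,0.8,0,0,0],[0,1.8,-4.4,0.8,0,0,-0.025],[0,0,0,0,0,0,0],[0,0,0,0,0,0,0]]]'; python3 d.py .546 .1412 .175 .320
```

```text
clock: 25.35
position: [0.546, 0.1403, 0.2638]
tool_rot: [3.141, 0.002, 0.321]
force: [0.0, 0.1, 0.2]
grip_width: 0.0428
finger_force: 0.0
cm [ 0.04 -0.08  8.88] rz 0.001 rot [3.141e+00 2.000e-03 3.210e-01] q7 -1.89 t 25.35 pos [0.546  0.1403 0.2638]
```

```bash
python3 -m creep '[[[0,0,-0.1,3,0,0,0],[0,0,0,3,0,0,0],[-0.3,0,0,2.3,0,0,0],[-0.5,0,0,0.5,0,0,0],[-0.5,0,0,0.1,0,0,0],[-0.5,0,0,0,0,0,0],[-1,0,0,0,0,0,0],[-1,0,0,0,0,0,0],[-1,0,0,0,0,0,0],[-1,0,0,0,0,0,0]]]' 80
python3 -m creep '[[[-1,0,0,-2,0,0,0],[-1,0,0,-3,0,0,0],[-1,0,0,-4,0,0,0],[-1,0,0,0,0,0,0],[-1,0,0,0,0,0,0]]]'
python3 - <<'E'
from held import *
s=bot.observe();f=grab("wrist");np.savez("w10.npz",**f);held(f,s)
E
python3 d.py .5178 -.2823 .265 .296
```

```text
clock: 26.6
position: [0.5462, 0.1417, 0.1767]
tool_rot: [3.141, -0.001, 0.321]
force: [-2.3, -1.8, 10.0]
grip_width: 0.0066
finger_force: 78.7
clock: 27.22
position: [0.5459, 0.1416, 0.2663]
tool_rot: [3.141, -0.001, 0.321]
force: [-0.7, -0.4, -1.0]
grip_width: 0.0068
finger_force: 78.5
x 0.05 y -0.0004 width 0.0177 z 0.1691
x 0.07 y 0.0038 width 0.0234 z 0.1692
extent x 0.05400935451743004 0.07768910507221087
x 0.03 y 0.0003 width 0.0073 z 0.1708
x 0.05 y 0.0006 width 0.0078 z 0.1709
extent x 0.01928959832642229 0.05405587950909358
x -0.05 y -0.0 width 0.0099 z 0.1703
x -0.03 y -0.0 width 0.0075 z 0.1704
x -0.01 y -0.0004 width 0.0066 z 0.1707
extent x -0.05865268218556081 -0.006398718959555156
cm [-16.02  39.35   0.07] rz 0.025 rot [3.142 0.    0.321] q7 -1.89 t 27.275 pos [0.5458 0.1417 0.2656]
```

```bash
python3 -m creep '[[[-1,-2,4.9,0,0,0,0],[-1,-2,4.9,0,0,0,0],[-1,-2,4.9,0,0,0,0],[-1,-2,4.9,0,0,0,0],[-1,-2,4.9,0,0,0,0],[-1,-2,4.9,0,0,0,0],[-1,-2,5,0,0,0,0],[-1,-2,5,0,0,0,0.025],[-1,0,0,0,0,0,0],[-1,0,0,0,0,0,0],[-1,0,0,0,0,0,0]]]'; python3 d.py .5178 -.2823 .2075 .296
```

```text
clock: 28.65
position: [0.5186, -0.2813, 0.2654]
tool_rot: [-3.141, 0.0, 0.298]
force: [0.7, -0.1, -1.3]
grip_width: 0.0067
finger_force: 78.6
cm [-0.11  0.07  5.79] rz 0.002 rot [-3.141  0.     0.298] q7 -1.15 t 28.65 pos [ 0.5186 -0.2813  0.2654]
```

```bash
python3 -m creep '[[[-1,-0.1,0.1,2.5,0,0,0],[-1,0,0,2.3,0,0,0],[-1,0,0,1,0,0,0],[-1,0,0,0,0,0,0],[-0.3,0,0,0,0,0,0],[-0.3,0,0,0,0,0,0],[-0.3,0,0,0,0,0,0],[-0.3,0,0,0,0,0,0],[-0.3,0,0,-2,0,0,0],[-0.3,0,0,-4,0,0,0],[-0.3,0,0,-4,0,0,0],[-0.3,0,0,-2,0,0,0]]]' 60
python3 -m creep '[[[-0.3,0,0,0,0,0,0],[-0.3,0,0,0,0,0,0]]]'
python3 - <<'E'
from h import *
np.set_printoptions(precision=4,suppress=True)
f=grab("wrist");np.savez("w11.npz",**f);cv2.imwrite("pics/w11.png",f["image"])
B={4:(.4913,-.1954),3:(.5046,-.2389),2:(.5178,-.2823),1:(.531,-.3257)};e=np.array([np.cos(.296),np.sin(.296)]);n=np.array([-e[1],e[0]])
P=cloud(f);Z=P[...,2]
for b,c in B.items():
    d=P[...,:2]-c;t=d@e;w=d@n
    m=(abs(w)<.021)&(abs(t)<.13)&(Z>.0325)&(Z<.045)&(f["image"].min(2)>70)
    h=m&(abs(w)<.012)&(abs(t)<.035)
    print(b,"handle w",np.median(w[h]),"ztop",np.median(Z[h]),"ext t",np.percentile(t[m],[.5,99.5]),"z jaw",np.median(Z[m&(t>.05)]),"z ring",np.median(Z[m&(t<-.045)]))
t=grab("top");P=cloud(t);print("bottle top",P[200,340],P[205,340])
E
```

```text
clock: 30.15
position: [0.5179, -0.2838, 0.3313]
tool_rot: [3.139, -0.002, 0.296]
force: [-0.6, -0.4, -0.0]
grip_width: 0.0295
finger_force: 0.0
clock: 30.4
position: [0.5174, -0.2838, 0.3277]
tool_rot: [-3.141, 0.0, 0.296]
force: [0.6, -0.1, -0.6]
grip_width: 0.0302
finger_force: 0.0
4 handle w 0.00036584925290756833 ztop 0.03676827637944535 ext t [-0.0965  0.1046] z jaw 0.03826112793011327 z ring 0.037422936549182884
3 handle w -0.0006804605251489397 ztop 0.03580696672712608 ext t [-0.0538  0.0902] z jaw 0.037357241791706075 z ring 0.03578563064300358
2 handle w -0.0008485685574515113 ztop 0.035314433276042834 ext t [-0.0719  0.0762] z jaw 0.03675410851073341 z ring 0.03640955829850351
1 handle w -0.0004129793258777932 ztop 0.03495409669664684 ext t [-0.0519  0.0641] z jaw 0.03612349518251587 z ring 0.036085129373133296
bottle top [ 0.644  -0.0023  0.1167] [ 0.6394 -0.0031  0.0969]
```

View pics/w11.png

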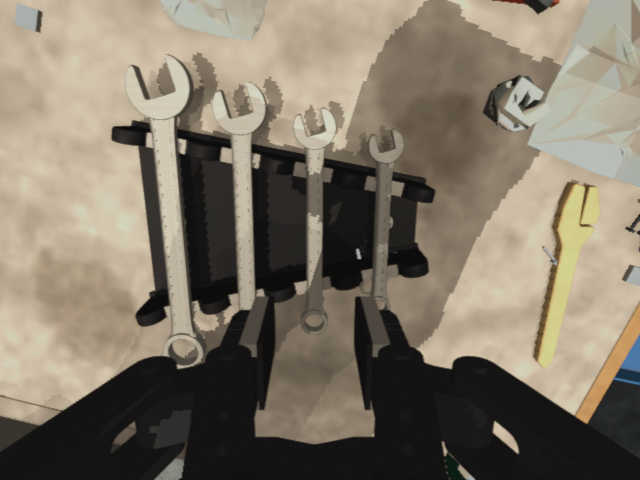

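All four spanners lie flat in their bays: jaws at (158,90), (240,108), (316,128) and (386,145), handle tops at about 30 mm plus their thickness, centred to about 1 mm. The bottle still stands where it was.

```bash
python3 -c "
from workcell import bot
print(bot.job_done())"
```

```text
the job is handed in; nothing more can be done
None
```

All four spanners are in the rack in order of size, shortest at the narrow end, each flat in its notches and centred to about 1 mm; the oil bottle is still standing, and the job was handed in at about 30 s.

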